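# Set out the collector tiles and draw the needle arm to its mark

### The arm

A 6-joint arm with a two-finger parallel gripper is mounted at the origin on the work surface. World frame = base frame: x ahead of the robot, y to its left, z up, the work surface at z = 0. Lengths are in mm, angles in rad, forces in N, time in s.
With the tool pointing down it reaches from about 325 to 775 mm from the base axis. Payload 5.5 kg.
Tool frame: the origin (TCP) lies on the front face of the gripper's body, between the roots of the fingers; the fingertips stand 80 mm ahead of it and the grasp point (between the pads) lies 61 mm ahead of it; x points along the fingers, y is the direction in which the jaws open and shut, and the axes are right-handed (so a half turn about x gives the same grasp; the last joint's range is limited). The gripper opens to 88 mm and grips with 3 to 60 N. Pads are 20 mm wide; open, the fingers measure 115 mm over their backs; the gripper's body (75 mm by 178 mm) begins 61 mm behind the grasp point.
Start: joints at [-1.223, 0.091, 1.231, -0, 1.82, -0.057], TCP at [236.302, -551.524, 302.631] pointing down, gripper open.
Joint ranges: [-2.87, 2.87], [-0.86, 2.18], [0.17, 2.46], [-1.51, 4.65], [0.06, 2.69], [-2.65, 2.65]. Speed limits (rad/s): [2.57, 2.57, 3.01, 3.14, 3.14, 3.14].

### API

Orientations are given as [roll, pitch, yaw] about the fixed x, y, z axes, in that order (R = Rz(yaw) Ry(pitch) Rx(roll)).
In Python, from cell import manip gives the robot as it stands.
- The arm moves only by the tool send_rows, never from a script. Its arguments are lists of equal length, an entry for each row: "grip": the finger opening in mm, from 0 to 87.8; "xyz": the shift along the tool's x, y, z in mm, a list of three; "rot": the turn, a rotation vector about the tool's x, y, z in degrees, a list of three. In form: {"grip": [grip, ...], "xyz": [[tx, ty, tz], ...], "rot": [[wx, wy, wz], ...]}. A call has 1 to 20 rows; each row shifts and turns the pose as measured when the row begins, along the tool's axes as they then stand; what a row does not reach is not made up. A row lasts 1/10 s, in which the tool goes at most 50 mm and 8.59 degrees, less where a joint would pass 70% of its speed; a pose out of reach is approached as far as the arm can. A call with a gripper value outside its range is refused whole. The fingers move at their own pace and stop on an object; "newtons" is the grip in N (left out, the last holds). Time passes only in rows, so rows that do not move let the fingers close. It gives the time, the measured TCP pose, the force and the opening at its end, in the units of the state.
- manip.get_obs(): the state, without advancing time (a new reading comes with each control period).
- manip.read_camera(name): name is "scene" or "side" or "wrist"; returns (picture, depth): 384x512x3 uint8, red, green, blue; 384x512 float32, mm along the optical axis (not along the pixel's ray), 0 where there is no reading.
- manip.camera_model(name): a dict with "fov_y" (degrees; the focal length in pixels is half the picture's height over the tangent of half this angle, whatever the lens; pixels are square), "cx", "cy" (the principal point, pixels), "rvec" (rotation vector, rad) and "tvec" (3), from world to camera coordinates, as OpenCV has them; the wrist camera has in their place "tool_from_camera" (4x4, takes a point from camera to tool coordinates, whose origin is the TCP and whose axes are the tool frame's). Camera axes: x right, y down, z forward; pixel columns grow to the right and rows downward; lengths in mm; the calibration is good to about 2 mm. The wrist camera is an equidistant fisheye: a pixel r from the principal point sees the ray r / f radians off the axis. A picture is of the moment at which its call begins: read the wrist's pose just before it. camera_model takes no time and is no camera call.
- manip.hand_in(): hands the job in, once; it reports no verdict.
The state is a dict: "time": time; "q": joint angles; "qd": joint speeds; "joint_efforts": joint torques, N m; "tool_pos": TCP position; "eef_rot": TCP orientation; "wrist_force": force on the tool from outside, world axes, zero at the start; "torque": the same for the moment, N m; "grip_width": finger opening in mm.
Only numpy, scipy, OpenCV 4.12 (cv2) and the standard library are available. Lean on these libraries where they do the work, as an engineer would, in place of code of your own. Each camera call takes 0.05 s, during which the arm holds its last target. There are 200 camera calls.

### The job

Nudge the three loose white tiles on the metal plate into an even, straight row, each sitting squarely and flat inside one of the three engraved square outlines. Then take the block at the end of the sprung needle arm, pull the arm out of its barrel until its wire pointer is level with the raised tab on the scale rail, and finish while still holding it there against its spring. Leave the arm alone until the row is done, do not shift the tab, and leave the torch, vial and thumb nut where they are.

Things in the scene. Friction and masses are not known exactly. Their poses are not given: they have to be found in the camera images.
- tile0_mid (a point): Centre (half-way up) of a loose white ceramic tile, 38 x 38 x 18 mm, about 60 g; its x and y axes are square to its sides, z up. Starts on the plate, turned up to 20 degrees from the row and up to about 30 mm from an outline; the three tiles are alike and any may go in any outline
- tile1_mid (a point): Centre (half-way up) of a loose white ceramic tile, 38 x 38 x 18 mm, about 60 g; its x and y axes are square to its sides, z up. Starts on the plate, turned up to 20 degrees from the row and up to about 30 mm from an outline; the three tiles are alike and any may go in any outline
- tile2_mid (a point): Centre (half-way up) of a loose white ceramic tile, 38 x 38 x 18 mm, about 60 g; its x and y axes are square to its sides, z up. Starts on the plate, turned up to 20 degrees from the row and up to about 30 mm from an outline; the three tiles are alike and any may go in any outline
- outline0 (a point): Centre of an engraved pale-lined square outline (the one farthest from the barrel), 46 mm inside, on the upper face of the fixed grey metal plate (6 mm thick, its top 6 mm above the table); outlines stand at 66 mm pitch. The rig's axes: z up; y runs along the row of outlines towards the barrel; x across the row, towards the scale rail.
- outline1 (a point): Centre of an engraved pale-lined square outline (the middle one), 46 mm inside, on the upper face of the fixed grey metal plate (6 mm thick, its top 6 mm above the table); outlines stand at 66 mm pitch. The rig's axes: z up; y runs along the row of outlines towards the barrel; x across the row, towards the scale rail.
- outline2 (a point): Centre of an engraved pale-lined square outline (the one nearest the barrel), 46 mm inside, on the upper face of the fixed grey metal plate (6 mm thick, its top 6 mm above the table); outlines stand at 66 mm pitch. The rig's axes: z up; y runs along the row of outlines towards the barrel; x across the row, towards the scale rail.
- carrier_mid (a point): Ivory needle block on the end of the steel rod, the thing to grasp (this point is its centre): 22 mm across (rig x), 24 mm along the rod (rig y), 60 mm tall; centre 100 mm above the table, axes as the rig's. The rod (12 mm thick) enters it 20 mm below its centre. A short needle hangs below it, its tip 50 mm below the centre, and clears the tiles
- pointer_tip (a point): Lower end of the bent steel wire pointer fixed to the block: 96 mm to +x and 68 mm below the block's centre. The wire leaves the block 26 mm below its centre. Moves with the arm; axes as the rig's
- marker_tab (a point): Middle of the face (towards the pointer) of the raised ivory tab that is the length mark: 10 mm wide along the row, 40 mm high above the table, on the brown scale rail (rail top 18 mm high, 112 mm to +x of the row). Stiff slider, set to a different place each time; axes as the rig's
- needle_rod (a joint): How far the telescoping arm is pulled out of the barrel, in m: 0 fully in, at most 0.14; grows as the block moves along -y of the rig, away from the barrel and over the row. The mark lies between 0.06 and 0.11. Inner spring pulls it back with 3 N at 0, rising 0.5 N per 10 mm. Fully in, the block's centre is 165 mm to +y of the middle outline; the barrel's mouth is 9 mm behind the block, barrel 38 mm thick, brackets up to 111 mm high
- torch: Bystander: black torch lying on the table on the robot's side of the plate, 116 mm long, 29 mm thick; origin under its middle
- vial: Bystander: amber vial, 32 mm wide, 55 mm tall, standing on the table past the end of the plate; origin at the centre of its foot
- thumb_nut: Bystander: ivory round nut, 40 mm wide, 18 mm tall, flat on the table on the robot's side of the plate; origin at the centre of its foot
There are look-alikes about, which are no part of the job. Leave any yellow look-alike of the part that bears tile0_mid alone. What is shaped like the part that bears tile1_mid but yellow is not meant.

How it is judged:
By the outcome, as a careful person would: the job done as asked, in the order asked, and still so for the second after the job is handed in, while the arm keeps its last pose, push and grip.
It also fails if it takes over 54 s, if anything falls off the work surface, if the arm or the gripper's body presses on something with over 40 N, if the wrist force passes 120 N, or if a joint passes its speed limit or range.

## Working session

There is one attempt and no reset: what is moved stays moved. The work goes in short steps, Python scripts to look and compute and a tool call to move; the robot and the scene stay as the last step left them, time stands still between calls to the robot, and variables do not carry over. Pictures are saved under pics/ and viewed, about 8 in all and at most 12, crops included, and the job is handed in when it is done.

Besides the shell and the picture viewer there is one more tool, called after "Call:" as name(argument=value, ...) on one line, values as JSON. send_rows: Moves the arm, as the interface text tells. Its arguments: {"type":"object","properties":{"grip":{"type":"array"},"xyz":{"type":"array"},"rot":{"type":"array"},"newtons":{"type":"number"}},"required":["grip","xyz","rot"]}

```bash
mkdir -p pics; cat > h.py <<'E'
import numpy as np, cv2
from cell import manip
def K(m): return 192/np.tan(np.radians(m['fov_y'])/2)
def ray(name,u,v,z):
    m=manip.camera_model(name); f=K(m); R=cv2.Rodrigues(np.array(m['rvec'],float))[0]; t=np.array(m['tvec'],float).ravel()
    C=-R.T@t; d=R.T@np.array([(u-m['cx'])/f,(v-m['cy'])/f,1]); return C+d*(z-C[2])/d[2]
def proj(name,P):
    m=manip.camera_model(name); f=K(m); R=cv2.Rodrigues(np.array(m['rvec'],float))[0]; t=np.array(m['tvec'],float).ravel()
    p=R@np.array(P,float)+t; return np.array([m['cx']+f*p[0]/p[2], m['cy']+f*p[1]/p[2]])
def cloud(name,depth):
    m=manip.camera_model(name); f=K(m); R=cv2.Rodrigues(np.array(m['rvec'],float))[0]; t=np.array(m['tvec'],float).ravel()
    v,u=np.mgrid[:384,:512]; c=np.stack([(u-m['cx'])/f*depth,(v-m['cy'])/f*depth,depth],-1)
    return (c-t)@R
def grab(name):
    p,d=manip.read_camera(name); np.savez(''+name+'.npz',p=p,d=d); return p,d
E
python3 - <<'E'
from h import *
ims=[]
for n in ('scene','side','wrist'):
    p,d=grab(n); cv2.imwrite(f'pics/{n}0.png',p[...,::-1]); m=manip.camera_model(n); print(n,m)
a=[cv2.imread(f'pics/{n}0.png') for n in('scene','side')]
for n,i in zip('ab',a): cv2.imwrite(f'pics/{n}.png',cv2.resize(i,(800,600),interpolation=cv2.INTER_CUBIC))
print(manip.get_obs())
E
```

```text
scene {'fov_y': 46.081464409036656, 'cx': 256.7459409540789, 'cy': 198.44907799002792, 'rvec': array([ 2.26138911,  0.80411042, -0.30707883]), 'tvec': array([-395.13967519, -184.13145368, 1290.5824826 ])}
side {'fov_y': 56.058063263463296, 'cx': 249.25028361429986, 'cy': 188.3868597708751, 'rvec': array([ 0.86875999, -2.39514388,  1.25892863]), 'tvec': array([392.42518101, 276.46868669, 727.80177897])}
wrist {'fov_y': 65.70646984690485, 'cx': 257.1672171025498, 'cy': 192.53016707516028, 'tool_from_camera': array([[-5.44312611e-04, -2.74119631e-01,  9.61695446e-01,
        -8.08120461e+01],
       [ 9.99999514e-01, -9.39235973e-04,  2.98274603e-04,
        -8.47318942e-01],
       [ 8.21496034e-04,  9.61695142e-01,  2.74120009e-01,
        -7.45396807e+01],
       [ 0.00000000e+00,  0.00000000e+00,  0.00000000e+00,
         1.00000000e+00]])}
{'time': 0.15, 'q': array([-1.22268856e+00,  9.16998372e-02,  1.23161486e+00,  6.67246210e-06,
        1.81980173e+00, -5.67135850e-02]), 'qd': array([ 0.00331199, -0.00344396, -0.00410335, -0.00064105, -0.00055387,
       -0.00028875]), 'joint_efforts': array([ 1.54772279e-03, -4.47045672e+01, -4.06907201e+01,  6.99261320e-02,
        2.74495472e-02, -1.35288856e-04]), 'tool_pos': array([ 236.26907394, -551.40729393,  301.75503869]), 'eef_rot': array([-1.63175537,  1.56927254,  1.91466028]), 'wrist_force': array([ 0.18711929, -0.35501298,  0.26574329]), 'torque': array([ 0.00754014, -0.00114888,  0.03110496]), 'grip_width': 87.76461707244201}
```

View pics/a.png

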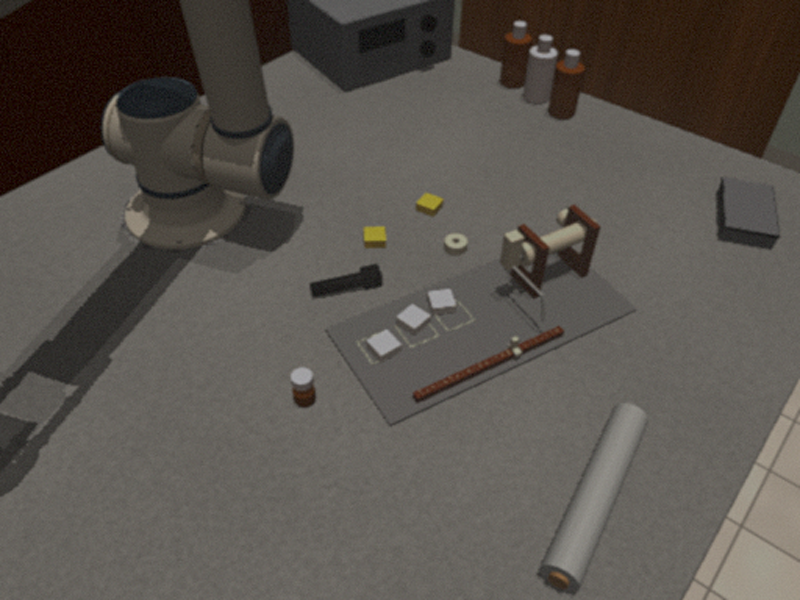

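View pics/b.png

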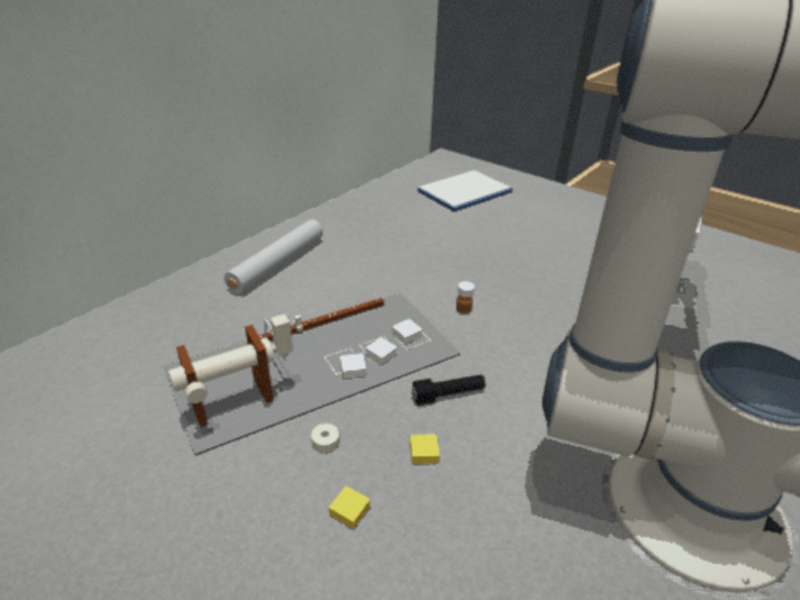

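The scene picture (800 px wide) shows white tiles at (383,344), (413,318) and (442,300). Things that could be mistaken for them are the yellow squares at (375,236) and (430,203) and the ivory nut at (455,242). The ivory block is at about (512,248), and the tab at about (516,346). By the description, the white ones on the plate are the tiles.

```bash
python3 - <<'E'
from h import *
for n,pts in (('scene',dict(t0=(383,341,24),t1=(413,317,24),t2=(442,299,24),tab=(514,340,46),blk=(513,237,130),pc0=(327,332,6),pc1=(392,423,6),pc2=(634,308,6),vial=(302,376,55),nut=(456,241,18),torchA=(315,290,12),torchB=(380,277,14))),
              ('side',dict(t0=(407,328,24),t1=(380,347,24),t2=(352,362,24),tab=(296,318,46),blk=(281,322,130),pc0=(459,352,6),pc1=(402,294,6),pc2=(196,451,6)))):
    for k,(u,v,z) in pts.items(): print(n,k,ray(n,u*.64,v*.64,z).round(0))
# tiles via mask on scene
for n in('scene','side'):
    z=np.load(n+'.npz'); p=z['p'];d=z['d']; h=cv2.cvtColor(p,cv2.COLOR_RGB2HSV)
    P=cloud(n,d); m=((P[...,2]>17)&(P[...,2]<32)&(h[...,1]<45)&(h[...,2]>140)).astype(np.uint8)
    nn,l,s,c=cv2.connectedComponentsWithStats(m)
    for i in range(1,nn):
        if s[i,4]>40: print(n,c[i].round(),s[i,4],np.median(P[l==i],0).round(1))
E
```

```text
scene t0 [498. -31.  24.]
scene t1 [502.  35.  24.]
scene t2 [513.  94.  24.]
scene tab [655.  76.  46.]
scene blk [576. 178. 130.]
scene pc0 [410. -60.   6.]
scene pc1 [ 593. -126.    6.]
scene pc2 [751. 288.   6.]
scene vial [ 471. -170.   55.]
scene nut [445. 227.  18.]
scene torchA [337.  -9.  12.]
scene torchB [399.  79.  14.]
side t0 [494. -31.  24.]
side t1 [497.  39.  24.]
side t2 [507.  97.  24.]
side tab [640.  94.  46.]
side blk [563. 186. 130.]
side pc0 [399. -55.   6.]
side pc1 [ 581. -128.    6.]
side pc2 [561. 359.   6.]
scene [292. 154.] 64 [444.3 229.1  18.8]
scene [282. 191.] 149 [510.9  95.5  24.3]
scene [264. 202.] 164 [500.3  37.1  24.5]
scene [245. 219.] 190 [498.9 -32.2  24.3]
side [260. 210.] 134 [494.4 -30.4  24.9]
side [244. 222.] 149 [495.   39.6  24.8]
side [226. 232.] 161 [505.5  97.4  24.9]
side [208. 278.] 173 [439.1 229.8  18.7]
side [453. 352.] 192 [-28.3  70.3  18.5]
```

```bash
cat >> h.py <<'E'
from scipy.spatial.transform import Rotation as Ro
def pose():
    o=manip.get_obs(); return o['tool_pos'],Ro.from_euler('xyz',o['eef_rot']).as_matrix(),o
def down(yaw,s=1): # tool x down, tool y = s*rig x for rig yaw (rad)
    y=s*np.array([np.cos(yaw),np.sin(yaw),0]); x=np.array([0,0,-1.]); return np.stack([x,y,np.cross(x,y)],1)
def plan(P,R):
    p,R0,o=pose(); rv=Ro.from_matrix(R0.T@R).as_rotvec(degrees=True)
    print('t %.2f rot %s  shift(after rot, tool) %s  shift(now tool) %s'%(o['time'],rv.round(2),(R.T@(P-p)).round(1),(R0.T@(P-p)).round(1)),'F',o['wrist_force'].round(1),'w',round(o['grip_width'],1))
E
python3 - <<'E'
from h import *
p,R,o=pose(); print(R.round(2))
yaw=np.radians(-20)
for s in(1,-1):
    Rt=down(yaw,s); T=manip.camera_model('wrist')['tool_from_camera']
    h=330; c=np.array([520,45,24.]); 
    # camera ray hits c : camera pos = c - L*dir
    d=Rt@T[:3,2]; C=c-d*(h/abs(d[2])); P=C-Rt@T[:3,3]; print(s,P.round(),Rt.round(2).tolist()); plan(P,Rt)
E
```

```text
[[-0.    0.39 -0.92]
 [ 0.   -0.92 -0.39]
 [-1.   -0.   -0.  ]]
1 [527.  63. 273.] [[0.0, 0.94, -0.34], [0.0, -0.34, -0.94], [-1.0, 0.0, -0.0]]
t 0.15 rot [-4.681e+01 -4.000e-02  8.000e-02]  shift(after rot, tool) [  28.6   63.4 -677. ]  shift(now tool) [  29.3 -450.1 -509.6] F [ 0.2 -0.4  0.3] w 87.8
-1 [513.  27. 273.] [[0.0, -0.94, 0.34], [0.0, 0.34, 0.94], [-1.0, -0.0, 0.0]]
t 0.15 rot [1.3319e+02 1.0000e-01 5.0000e-02]  shift(after rot, tool) [ 28.6 -61.9 638. ]  shift(now tool) [  29.3 -422.7 -481.8] F [ 0.2 -0.4  0.3] w 87.8
```

Call:
send_rows(grip=[80,80,80,80,80,80,80,80,80,80,80,80,80,80,80], xyz=[[2,-30,-34],[2,-25,-38],[2,-20,-41],[2,-14,-43],[2,-8,-45],[2,-2,-45],[2,4,-45],[2,4,-45],[2,4,-45],[2,4,-45],[2,4,-45],[2,4,-45],[2,4,-45],[2,4,-45],[2,4,-45]], rot=[[-7.8,0,0],[-7.8,0,0],[-7.8,0,0],[-7.8,0,0],[-7.8,0,0],[-7.8,0,0],[0,0,0],[0,0,0],[0,0,0],[0,0,0],[0,0,0],[0,0,0],[0,0,0],[0,0,0],[0,0,0]])

```text
time: 1.65
tool_pos: [517.0, 89.5, 266.5]
eef_rot: [-2.371, 1.563, 2.017]
wrist_force: [0.8, 0.1, 0.0]
grip_width: 80.1
```

```bash
python3 - <<'E'
from h import *
plan(np.array([527,63,273.]),down(np.radians(-20)))
E
```

```text
t 1.65 rot [ 1.4  -0.32  0.32]  shift(after rot, tool) [-6.5 18.5 21.5]  shift(now tool) [-6.7 17.9 21.9] F [0.8 0.1 0. ] w 80.1
```

Call:
send_rows(grip=[80,80,80], xyz=[[-7,18,22],[0,0,0],[0,0,0]], rot=[[1.4,0,0],[0,0,0],[0,0,0]])

```text
time: 1.95
tool_pos: [527.6, 72.2, 270.5]
eef_rot: [-2.075, 1.558, 2.303]
wrist_force: [-0.6, -0.2, -0.2]
grip_width: 79.8
```

```bash
cat >> h.py <<'E'
def wgrab(tag):
    p0,R0,o=pose(); pic,d=manip.read_camera('wrist'); np.savez(f'w_{tag}.npz',p=pic,d=d,P=p0,R=R0)
    cv2.imwrite(f'pics/w_{tag}.png',cv2.resize(pic[...,::-1],(800,600),interpolation=cv2.INTER_CUBIC)); return pic,d,p0,R0
def wray(P,R,uv,z):
    m=manip.camera_model('wrist'); f=K(m); T=m['tool_from_camera']
    uv=np.atleast_2d(np.asarray(uv,float)); q=uv-[m['cx'],m['cy']]; r=np.hypot(*q.T); th=r/f; k=np.where(r>1e-6,np.sin(th)/np.maximum(r,1e-6),1/f)
    d=np.stack([q[:,0]*k,q[:,1]*k,np.cos(th)],1)@T[:3,:3].T@R.T; C=P+R@T[:3,3]
    return C+d*((z-C[2])/d[:,2])[:,None]
def tiles(pic,P,R,zt=24):
    h=cv2.cvtColor(pic,cv2.COLOR_RGB2HSV); m=((h[...,1]<60)&(h[...,2]>150)).astype(np.uint8)
    m=cv2.morphologyEx(m,cv2.MORPH_OPEN,np.ones((5,5)))
    for c in cv2.findContours(m,cv2.RETR_EXTERNAL,cv2.CHAIN_APPROX_NONE)[0]:
        if cv2.contourArea(c)<300: continue
        W=wray(P,R,c[:,0,:],zt)[:,:2]; (x,y),(w,hh),a=cv2.minAreaRect(W.astype(np.float32)); print('px',c[:,0].mean(0).round(),'c',round(x,1),round(y,1),'sz',round(w,1),round(hh,1),'ang',round(a,1))
E
python3 - <<'E'
from h import *
pic,d,P,R=wgrab('1'); tiles(pic,P,R); print(P.round(1)); plan(P,down(np.radians(-20)))
E
```

```text
px [255. 329.] c 444.0 -141.9 sz 77.6 311.6 ang 71.4
px [275. 262.] c 505.5 -21.6 sz 91.0 170.3 ang 71.2
px [209. 239.] c 445.7 16.9 sz 58.1 52.5 ang 68.8
px [245. 214.] c 497.1 37.6 sz 40.1 38.4 ang 87.8
px [183. 197.] c 432.9 81.3 sz 43.2 21.3 ang 7.3
px [237. 163.] c 508.3 97.6 sz 36.9 36.5 ang 50.3
px [149. 175.] c 405.9 117.5 sz 74.9 56.4 ang 4.1
px [266.  31.] c 588.7 227.3 sz 16.4 42.8 ang 69.1
px [411. 113.] c 730.1 23.0 sz 435.1 380.1 ang 82.7
px [178. 100.] c 408.8 199.1 sz 368.6 522.0 ang 65.6
[527.6  72.2 270.5]
t 2.00 rot [ 0.82 -0.33  0.59]  shift(after rot, tool) [ 0.2 -0.1 -0.5]  shift(now tool) [ 0.2 -0.1 -0.5] F [ 0.1 -0.8 -0.7] w 80.3
```

View pics/w_1.png

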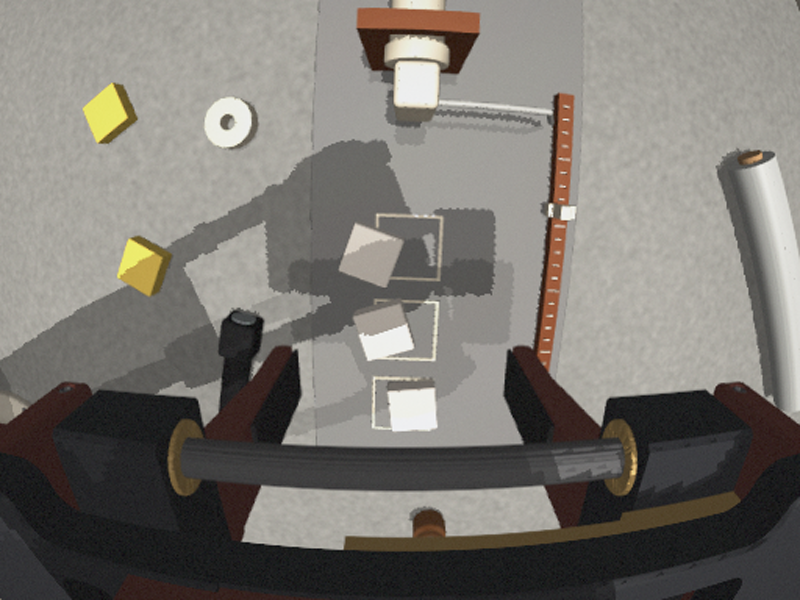

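The wrist view shows the outlines at (410,247), (407,330) and (404,404), with the tiles left of or low in them at (371,254), (384,330) and (412,408). The yellow squares are well off the plate. The block is at (415,85), the pointer wire end at (552,112) and the tab at (562,211).

```bash
cat >> h.py <<'E'
def wcloud(d,P,R):
    m=manip.camera_model('wrist'); f=K(m); T=m['tool_from_camera']; v,u=np.mgrid[:384,:512]; qx,qy=u-m['cx'],v-m['cy']; r=np.hypot(qx,qy)+1e-9
    t=np.tan(np.minimum(r/f,1.4))/r; c=np.stack([qx*t*d,qy*t*d,d],-1); return (c@T[:3,:3].T+T[:3,3])@R.T+P
def tops(pic,d,P,R,yaw=None,org=None):
    h=cv2.cvtColor(pic,cv2.COLOR_RGB2HSV); W=wcloud(d,P,R); m=((abs(W[...,2]-24)<4)&(d>0)&(h[...,1]<60)).astype(np.uint8)
    m=cv2.morphologyEx(m,cv2.MORPH_OPEN,np.ones((3,3)))
    for c in cv2.findContours(m,cv2.RETR_EXTERNAL,cv2.CHAIN_APPROX_NONE)[0]:
        if cv2.contourArea(c)<300: continue
        G=wray(P,R,c[:,0,:],24)[:,:2]; (x,y),s,a=cv2.minAreaRect(G.astype(np.float32))
        if max(s)>60: continue
        rel='' if org is None else ('rig',(np.array([[np.cos(yaw),np.sin(yaw)],[-np.sin(yaw),np.cos(yaw)]])@(np.array([x,y])-org)).round(1),'rel ang',round((a-np.degrees(yaw)+45)%90-45,1))
        print('tile px',c[:,0].mean(0).round(),(round(x,1),round(y,1)),np.round(s,1),'ang',round(a,1),*rel,'z',round(float(np.median(W[m>0][:,2])),1))
E
cat > a.py <<'E'
from h import *
z=np.load('w_1.npz'); pic,d,P,R=[z[k] for k in 'pdPR']
tops(pic,d,P,R)
s=0.64
A=[]
for q in [[(377,215),(442,216),(440,279)],[(379,301),(438,302),(436,360)],[(374,377),(436,378),(434,431),(372,429)]]:
    w=wray(P,R,np.array(q)*s,6)[:,:2]; c=(w[0]+w[2])/2; e=w[1]-w[0]; print(w.round(1).tolist(),c.round(1),np.degrees(np.arctan2(e[1],e[0])).round(1),np.linalg.norm(e).round(1),np.linalg.norm(w[2]-w[1]).round(1)); A.append(c)
v=A[0]-A[2]; print('row yaw',np.degrees(np.arctan2(v[1],v[0]))-90,np.linalg.norm(v)/2)
E
python3 a.py; python3 - <<'E'
import cv2
i=cv2.imread('pics/w_1.png')[200:440,330:590]; cv2.imwrite('pics/c1.png',cv2.resize(i,None,fx=2.5,fy=2.5,interpolation=cv2.INTER_CUBIC))
E
```

```text
tile px [264. 261.] (497.1, -29.5) [39.4 37.3] ang 75.5 z 22.8
tile px [246. 212.] (498.0, 39.5) [38.3 37.8] ang 86.8 z 22.8
tile px [237. 163.] (508.7, 97.5) [38.  38.1] ang 49.9 z 22.8
[[521.3, 121.7], [566.8, 105.2], [550.3, 59.9]] [535.8  90.8] -19.9 48.4 48.2
[[500.2, 58.7], [543.2, 43.0], [526.8, -2.7]] [513.5  28. ] -20.0 45.7 48.6
[[474.2, -0.7], [521.9, -18.0], [504.9, -66.2], [454.9, -47.0]] [489.5 -33.5] -20.0 50.8 51.1
row yaw -20.419713867409186 66.28924199843969
```

View pics/c1.png

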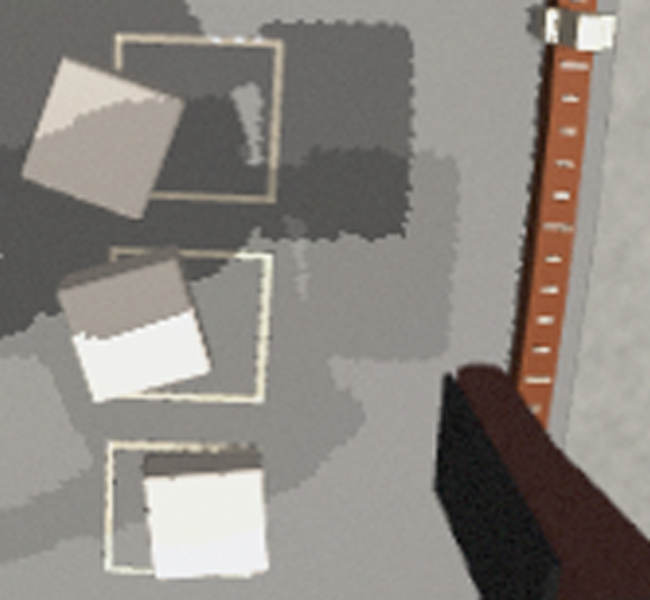

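The crop confirms three white tiles in or beside three outlines. In crop pixels, the outline corners are at (117,37), (282,43) and (274,200); (112,250), (271,254) and (263,402); (108,443), (261,445) and (107,571). The tiles are at (100,138), (135,328) and (206,520).

```bash
cat > a.py <<'E'
from h import *
z=np.load('w_1.npz'); pic,d,P,R=[z[k] for k in 'pdPR']
A=[]
for a,b in [((117,37),(274,200)),((112,250),(263,402)),((261,445),(107,571))]:
    w=wray(P,R,(np.array([a,b])/2.5+[330,200])*.64-.18,6)[:,:2]; print(w.round(1).tolist()); A.append(w.mean(0))
A=np.array(A); v=A[0]-A[2]; yaw=np.arctan2(v[1],v[0])-np.pi/2; print(A.round(1),np.degrees(yaw),np.linalg.norm(v)/2)
yaw=np.radians(-20.1); org=A.mean(0); print('org',org)
tops(pic,d,P,R,yaw,org)
for a in A: print((down(yaw)[:2,1]@(a-org)).round(1),(-down(yaw)[:2,2]@(a-org)).round(1))
T=wray(P,R,np.array([[548,211]])*.64,40)[0]; r=lambda q:(round(down(yaw)[:2,1]@(q[:2]-org),1),round(-down(yaw)[:2,2]@(q[:2]-org),1)); print('tab',r(T),T)
p=wray(P,R,np.array([[552,112]])*.64,32)[0]; print('ptr',r(p))
E
python3 a.py
```

```text
[[521.1, 122.1], [549.6, 59.5]]
[[497.3, 60.8], [525.8, -2.9]]
[[520.5, -17.3], [455.7, -46.3]]
[[535.3  90.8]
 [511.6  29. ]
 [488.1 -31.8]] -21.075137337985023 65.70727542225116
org [511.66077165  29.3304359 ]
tile px [264. 261.] (497.1, -29.5) [39.4 37.3] ang 75.5 rig [  6.5 -60.2] rel ang 5.6 z 22.8
tile px [246. 212.] (498.0, 39.5) [38.3 37.8] ang 86.8 rig [-16.3   4.8] rel ang 16.9 z 22.8
tile px [237. 163.] (508.7, 97.5) [38.  38.1] ang 49.9 rig [-26.2  63. ] rel ang -20.0 z 22.8
1.1 65.9
0.0 -0.4
-1.1 -65.5
tab (np.float64(96.7), np.float64(99.7)) [636.73644289  89.74243766  40.        ]
ptr (np.float64(99.5), np.float64(169.9))
```

```bash
cat >> h.py <<'E'
YAW=np.radians(-20.5); ORG=np.array([511.7,29.3])
def rig(x,y,z=0): return np.array([*(ORG+x*np.array([np.cos(YAW),np.sin(YAW)])+y*np.array([-np.sin(YAW),np.cos(YAW)])),z])
E
python3 - <<'E'
from h import *
plan(np.array([498,39.5,90]),down(np.radians(-3.2)))
E
```

```text
t 2.00 rot [-15.98  -0.41   0.54]  shift(after rot, tool) [180.6 -27.8  33.8]  shift(now tool) [180.6 -15.5  41.2] F [ 0.1 -0.8 -0.7] w 80.3
```

Call:
send_rows(grip=[75,75,75,75,75,75,75,75], xyz=[[5,-8,21],[15,-14,17],[30,0,0],[30,0,0],[30,0,0],[25,0,0],[0,0,0],[0,0,0]], rot=[[-8,-0.2,0.3],[-8,-0.2,0.3],[0,0,0],[0,0,0],[0,0,0],[0,0,0],[0,0,0],[0,0,0]], newtons=10)

```text
time: 2.8
tool_pos: [492.9, 34.3, 133.1]
eef_rot: [1.609, 1.565, -0.017]
wrist_force: [0.0, 1.0, 0.8]
grip_width: 75.3
```

```bash
python3 - <<'E'
from h import *
plan(np.array([498,39.5,90]),down(np.radians(-3.2)))
E
```

```text
t 2.80 rot [ 0.06 -0.01 -0.35]  shift(after rot, tool) [43.1  4.8 -5.5]  shift(now tool) [43.1  4.5 -5.5] F [0.  1.  0.8] w 75.3
```

Call:
send_rows(grip=[75,75,75,75,34,34,34,34,34,34,34,34], xyz=[[15,4.5,-5.5],[18,0,0],[10,0,0],[0,0,0],[0,0,0],[0,0,0],[0,0,0],[0,0,0],[0,0,0],[0,0,0],[0,0,0],[0,0,0]], rot=[[0,0,0],[0,0,0],[0,0,0],[0,0,0],[0,0,0],[0,0,0],[0,0,0],[0,0,0],[0,0,0],[0,0,0],[0,0,0],[0,0,0]])

```text
time: 4.0
tool_pos: [502.8, 40.2, 96.0]
eef_rot: [1.661, 1.551, 0.034]
wrist_force: [-0.0, -0.6, -1.6]
grip_width: 37.6
```

```bash
python3 - <<'E'
from h import *
plan(rig(0,0,90),down(YAW)); p,R,o=pose(); print(p)
E
```

```text
t 4.00 rot [17.28 -0.27 -1.1 ]  shift(after rot, tool) [ 6.  12.2  7.1]  shift(now tool) [ 6.1  9.4 10.4] F [-0.  -0.6 -1.6] w 37.6
[502.81121202  40.23412941  95.95489806]
```

Call:
send_rows(grip=[34,34,34,34,34], xyz=[[0,3.3,3.2],[0,4,2.5],[0,4.3,2],[0,0,0],[0,0,0]], rot=[[5.8,0,-0.3],[5.8,0,-0.3],[5.7,0,-0.3],[0,0,0],[0,0,0]])

```text
time: 4.5
tool_pos: [513.3, 30.7, 96.2]
eef_rot: [2.816, 1.565, 0.879]
wrist_force: [-1.2, -0.4, 0.6]
grip_width: 38.0
```

```bash
python3 - <<'E'
from h import *
plan(rig(0,0,96),down(YAW))
E
```

```text
t 4.50 rot [-0.48 -0.32 -0.11]  shift(after rot, tool) [ 0.2 -1.   1.9]  shift(now tool) [ 0.1 -1.   1.9] F [-1.2 -0.4  0.6] w 38.0
```

Call:
send_rows(grip=[34,34,75,75,75,75,75,75,75,75], xyz=[[0,-1,1.9],[0,0,0],[0,0,0],[0,0,0],[0,0,0],[-40,0,-10],[-40,0,-10],[-40,0,-10],[0,0,0],[0,0,0]], rot=[[-0.5,-0.3,0],[0,0,0],[0,0,0],[0,0,0],[0,0,0],[0,0,0],[0,0,0],[0,0,0],[0,0,0],[0,0,0]])

```text
time: 5.5
tool_pos: [520.2, 58.8, 218.2]
eef_rot: [-0.987, 1.568, -2.909]
wrist_force: [-1.1, -0.7, -1.1]
grip_width: 75.0
```

```bash
python3 - <<'E'
from h import *
pic,d,P,R=wgrab('2'); tops(pic,d,P,R,YAW,ORG); print(P.round(1))
plan(np.array([508.7,97.5,90]),down(np.radians(-40.1)))
E
```

```text
tile px [266. 270.] (497.2, -29.7) [39.  37.7] ang 75.8 rig [  7.1 -60.4] rel ang 6.3 z 22.8
tile px [136. 246.] (370.2, 45.6) [51.7 22.1] ang 46.5 rig [-138.2  -34.3] rel ang -23.0 z 22.8
tile px [260. 220.] (510.4, 28.4) [38.4 37.3] ang 68.8 rig [-0.9 -1.3] rel ang -0.7 z 22.8
tile px [232. 156.] (508.5, 97.5) [37.9 38.2] ang 50.2 rig [-26.9  62.8] rel ang -19.3 z 22.8
[520.2  58.8 218.2]
t 5.55 rot [20.01  0.06  0.06]  shift(after rot, tool) [128.6 -33.9 -22.1]  shift(now tool) [128.6 -24.1 -32.5] F [ 0.4 -0.2  0.7] w 74.9
```

View pics/w_2.png

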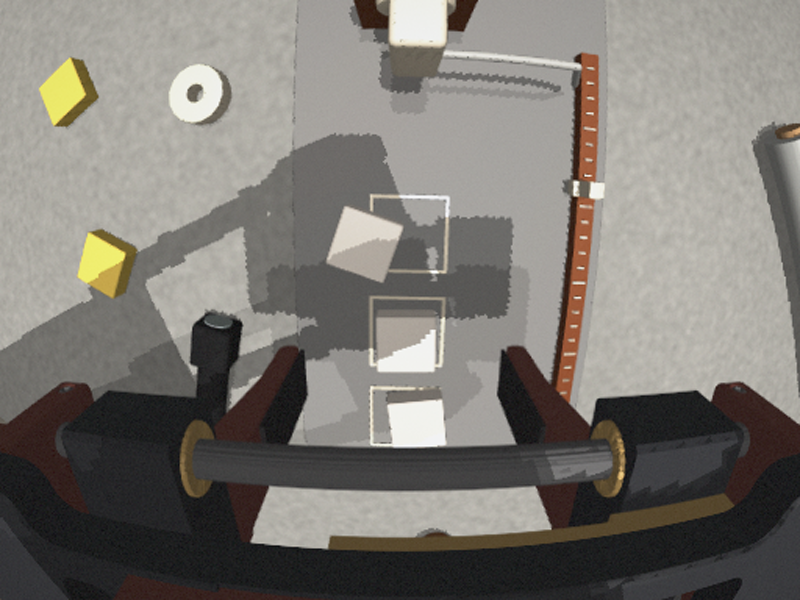

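Tile 1 is now inside the middle outline, at about (406,340). Tile 2 is next.

Call:
send_rows(grip=[75,75,75,75,75,75,75], xyz=[[5,-9,-11],[10,-12,-10],[15,-13,-7],[25,0,0],[25,0,0],[0,0,0],[0,0,0]], rot=[[6.7,0,0],[6.7,0,0],[6.6,0,0],[0,0,0],[0,0,0],[0,0,0],[0,0,0]])

```text
time: 6.25
tool_pos: [497.8, 98.8, 126.7]
eef_rot: [-0.685, 1.556, -2.972]
wrist_force: [0.1, 0.2, 0.3]
grip_width: 75.1
```

```bash
python3 - <<'E'
from h import *
plan(np.array([508.5,97.5,90]),down(np.radians(-40)))
E
```

```text
t 6.25 rot [-1.06  0.65  0.54]  shift(after rot, tool) [36.7  9.  -5.9]  shift(now tool) [36.6  9.3 -6.5] F [0.1 0.2 0.3] w 75.1
```

Call:
send_rows(grip=[75,75,75,75], xyz=[[4,9,-6],[12,0,0],[12,0,0],[4,0,0]], rot=[[-1,0.6,0.5],[0,0,0],[0,0,0],[0,0,0]])

```text
time: 6.65
tool_pos: [511.1, 96.7, 95.2]
eef_rot: [2.353, 1.566, 0.084]
wrist_force: [0.6, 0.0, -0.1]
grip_width: 74.8
```

```bash
python3 - <<'E'
from h import *
plan(np.array([508.5,97.5,94]),down(np.radians(-40)))
E
```

```text
t 6.65 rot [-0.01 -0.2  -0.2 ]  shift(after rot, tool) [ 1.2 -2.5  1.1]  shift(now tool) [ 1.2 -2.5  1.1] F [ 0.6  0.  -0.1] w 74.8
```

Call:
send_rows(grip=[60,40,34,34,34,34,34,34], xyz=[[1,-2.5,1],[0,0,0],[0,0,0],[0,0,0],[0,0,0],[0,0,0],[0,0,0],[0,0,0]], rot=[[0,0,0],[0,0,0],[0,0,0],[0,0,0],[0,0,0],[0,0,0],[0,0,0],[0,0,0]])

```text
time: 7.45
tool_pos: [508.4, 97.7, 94.4]
eef_rot: [2.364, 1.565, 0.095]
wrist_force: [-1.1, 0.9, -1.1]
grip_width: 37.7
```

```bash
python3 - <<'E'
from h import *
plan(rig(0,66,94),down(YAW)); print(pose()[0])
E
```

```text
t 7.45 rot [-19.5   -0.18  -0.25]  shift(after rot, tool) [ 0.4 27.1 -3. ]  shift(now tool) [  0.6  24.5 -11.9] F [-1.1  0.9 -1.1] w 37.7
[508.37660903  97.74938614  94.44640884]
```

Call:
send_rows(grip=[34,34,34,34,34,34], xyz=[[0,6.2,-2.8],[0,6.5,-2.2],[0,6.7,-1.5],[0,6.8,-0.9],[0,0,0],[0,0,0]], rot=[[-4.9,0,0],[-4.9,0,0],[-4.9,0,0],[-4.8,0,0],[0,0,0],[0,0,0]])

```text
time: 8.05
tool_pos: [535.1, 89.7, 94.2]
eef_rot: [2.035, 1.566, 0.117]
wrist_force: [-0.8, -0.2, 1.3]
grip_width: 37.7
```

```bash
python3 - <<'E'
from h import *
plan(rig(0,66,94),down(YAW)); print(pose()[0])
E
```

```text
t 8.05 rot [ 0.6  -0.12 -0.23]  shift(after rot, tool) [ 0.2 -0.8 -1.2]  shift(now tool) [ 0.2 -0.8 -1.2] F [-0.8 -0.2  1.3] w 37.7
[535.13371416  89.69676946  94.22387066]
```

Call:
send_rows(grip=[34,34,75,75,75,75,75,75,75,75], xyz=[[0,-0.8,-1.2],[0,0,0],[0,0,0],[0,0,0],[0,0,0],[-40,0,0],[-20,0,40],[0,0,40],[0,0,0],[0,0,0]], rot=[[0.6,0,0],[0,0,0],[0,0,0],[0,0,0],[0,0,0],[0,0,0],[0,0,0],[0,0,0],[0,0,0],[0,0,0]])

```text
time: 9.05
tool_pos: [504.4, 15.3, 156.6]
eef_rot: [1.877, 1.566, -0.055]
wrist_force: [0.1, 0.2, 0.7]
grip_width: 74.8
```

```bash
python3 - <<'E'
from h import *
pic,d,P,R=wgrab('3'); tops(pic,d,P,R,YAW,ORG); print(P.round(1))
plan(np.array([497.1,-29.6,94]),down(np.radians(-14.4)))
E
```

```text
tile px [268. 261.] (497.0, -29.5) [38.3 37.4] ang 75.8 rig [  6.9 -60.2] rel ang 6.3 z 22.8
tile px [101. 232.] (368.9, 42.0) [40.5 20.8] ang 51.4 rig [-138.3  -38.1] rel ang -18.1 z 22.8
tile px [258. 192.] (510.3, 28.6) [37.4 37.5] ang 69.1 rig [-1.  -1.2] rel ang -0.4 z 22.8
tile px [258. 102.] (533.7, 91.0) [37.6 37.7] ang 69.0 rig [-1.  65.5] rel ang -0.5 z 22.8
[504.4  15.3 156.6]
t 9.10 rot [-6.27 -0.03 -0.23]  shift(after rot, tool) [62.4  4.2 45.4]  shift(now tool) [62.4  8.8 44.7] F [ 0.2 -1.5 -0.1] w 74.9
```

Call:
send_rows(grip=[75,75,75,75,75,75], xyz=[[5,4,22],[8,3,22.5],[15,0,0],[15,0,0],[8,0,0],[0,0,0]], rot=[[-3.2,0,0],[-3.1,0,0],[0,0,0],[0,0,0],[0,0,0],[0,0,0]])

```text
time: 9.7
tool_pos: [497.3, -24.2, 99.7]
eef_rot: [3.078, 1.568, 1.264]
wrist_force: [-0.1, -0.0, 0.3]
grip_width: 75.0
```

```bash
python3 - <<'E'
from h import *
plan(np.array([497.1,-29.6,94]),down(np.radians(-14.4)))
E
```

```text
t 9.70 rot [ 0.46 -0.15 -0.01]  shift(after rot, tool) [5.7 1.2 5.3]  shift(now tool) [5.7 1.1 5.3] F [-0.1 -0.   0.3] w 75.0
```

Call:
send_rows(grip=[75,60,40,34,34,34,34,34], xyz=[[5.5,1,5.3],[0,0,0],[0,0,0],[0,0,0],[0,0,0],[0,0,0],[0,0,0],[0,0,0]], rot=[[0.4,0,0],[0,0,0],[0,0,0],[0,0,0],[0,0,0],[0,0,0],[0,0,0],[0,0,0]])

```text
time: 10.5
tool_pos: [498.0, -28.6, 95.3]
eef_rot: [2.51, 1.567, 0.689]
wrist_force: [-0.3, 0.3, 0.1]
grip_width: 37.8
```

```bash
python3 - <<'E'
from h import *
plan(rig(0,-66,94),down(YAW)); print(pose()[0])
E
```

```text
t 10.50 rot [ 6.18 -0.2  -0.13]  shift(after rot, tool) [ 1.3 -7.4  7. ]  shift(now tool) [ 1.3 -8.2  6.1] F [-0.3  0.3  0.1] w 37.8
[497.99867996 -28.59650475  95.29281909]
```

Call:
send_rows(grip=[34,34,34,34], xyz=[[0,-4,3.1],[0,-3.8,3.4],[0,0,0],[0,0,0]], rot=[[3.1,0,0],[3.1,0,0],[0,0,0],[0,0,0]])

```text
time: 10.9
tool_pos: [488.4, -32.8, 95.1]
eef_rot: [2.673, 1.567, 0.742]
wrist_force: [0.1, -0.4, -0.8]
grip_width: 38.0
```

```bash
python3 - <<'E'
from h import *
plan(rig(0,-66,94),down(YAW)); print(pose()[0])
E
```

```text
t 10.90 rot [-0.15 -0.2  -0.1 ]  shift(after rot, tool) [ 1.1  0.  -0.3]  shift(now tool) [ 1.1  0.  -0.3] F [ 0.1 -0.4 -0.8] w 38.0
[488.43796799 -32.78814604  95.08744071]
```

Call:
send_rows(grip=[75,75,75,75,75,75,75,75,75,75], xyz=[[0,0,0],[0,0,0],[0,0,0],[-40,0,0],[-40,0,-20],[-40,0,-40],[-20,0,-40],[0,0,-10],[0,0,0],[0,0,0]], rot=[[0,0,0],[0,0,0],[0,0,0],[0,0,0],[0,0,0],[0,0,0],[0,0,0],[0,0,0],[0,0,0],[0,0,0]])

```text
time: 11.9
tool_pos: [526.0, 68.6, 234.1]
eef_rot: [-2.797, 1.567, 1.557]
wrist_force: [0.2, 0.1, -0.9]
grip_width: 74.7
```

```bash
python3 - <<'E'
from h import *
pic,d,P,R=wgrab('4'); tops(pic,d,P,R,YAW,ORG); print(P.round(1),R.round(3))
E
```

```text
tile px [257. 275.] (488.4, -29.9) [28.6 37.5] ang 69.5 rig [ -1.1 -63.6] rel ang -0.0 z 22.8
tile px [257. 225.] (510.0, 28.0) [37.8 37.5] ang 69.5 rig [-1.1 -1.8] rel ang -0.0 z 22.8
tile px [259. 161.] (534.3, 91.8) [37.6 37.6] ang 68.7 rig [-0.7 66.5] rel ang -0.8 z 22.8
[526.   68.6 234.1] [[ 0.     0.937 -0.35 ]
 [ 0.004 -0.35  -0.937]
 [-1.    -0.001 -0.003]]
```

View pics/w_4.png

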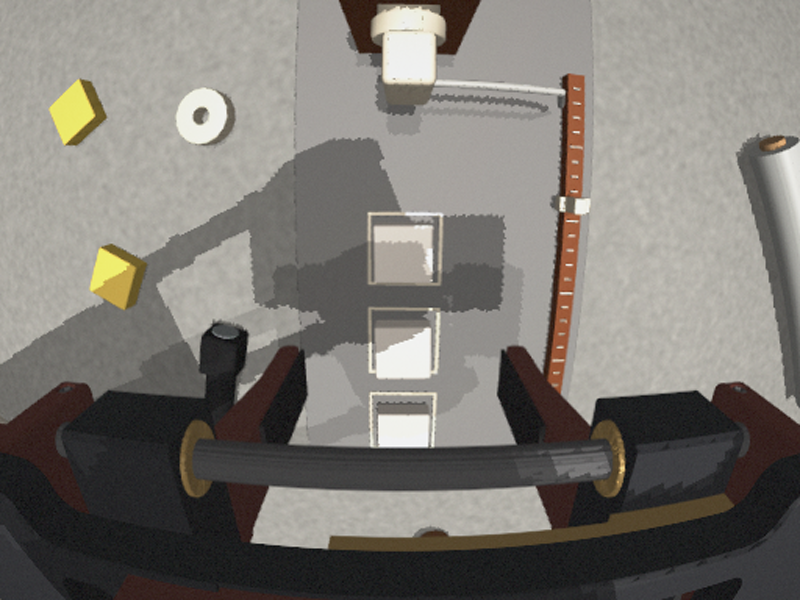

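```bash
python3 - <<'E'
from h import *
pic=np.load('w_4.npz'); P,R,pic=pic['P'],pic['R'],pic['p']
i=cv2.imread('pics/w_4.png')[200:450,350:460]; i=np.hstack([cv2.resize(i,None,fx=5,fy=5,interpolation=cv2.INTER_CUBIC)[:600],cv2.resize(i,None,fx=5,fy=5,interpolation=cv2.INTER_CUBIC)[500:1100]])[:, :1100]
i=cv2.resize(cv2.imread('pics/w_4.png')[200:450,350:460],None,fx=2.4*1.2,fy=2.4,interpolation=cv2.INTER_CUBIC)
cv2.imwrite('pics/c4.png',i)
E
```

```text
(no output)
```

View pics/c4.png

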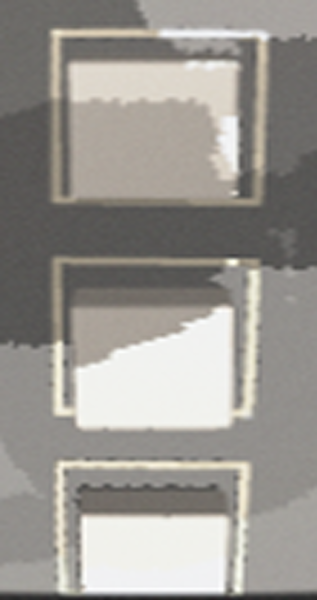

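```bash
python3 - <<'E'
from h import *
z=np.load('w_4.npz'); P,R=z['P'],z['R']
Rr=np.array([[np.cos(YAW),np.sin(YAW)],[-np.sin(YAW),np.cos(YAW)]])
def f(pts,zz):
    px=(np.array(pts,float)/[2.88,2.4]+[350,200])*.64-.18
    return ((wray(P,R,px,zz)[:,:2]-ORG)@Rr.T).round(1).tolist()
print('O2',f([(55,34),(264,38),(259,201),(55,200)],6))
print('O1',f([(57,261),(258,264),(248,414),(60,412)],6))
print('O0',f([(62,464),(248,466)],6))
print('T1 farbase',f([(75,289),(234,289)],6),'top',f([(75,305),(233,305),(233,429),(75,429)],24))
print('T0 farbase',f([(79,488),(228,488)],6),'top',f([(80,514),(227,514)],24))
print('T2 top',f([(69,61),(239,64),(238,198),(67,198)],24))
T=wray(P,R,np.array([[558,204],[589,205]])*.64,40); print('tab',((T[:,:2]-ORG)@Rr.T).round(1))
T=wray(P,R,np.array([[565,92]])*.64,32); print('ptr',((T[:,:2]-ORG)@Rr.T).round(1))
T=wray(P,R,np.array([[384,36],[436,36],[436,85],[384,85]])*.64,130); print('blk',((T[:,:2]-ORG)@Rr.T).round(1))
E
```

```text
O2 [[-23.4, 89.8], [24.9, 88.7], [24.4, 42.0], [-24.1, 42.4]]
O1 [[-24.0, 24.2], [24.6, 23.2], [23.3, -24.5], [-24.4, -23.8]]
O0 [[-24.3, -41.6], [23.8, -42.3]]
T1 farbase [[-19.8, 15.6], [18.9, 15.6]] top [[-18.8, 16.9], [17.6, 16.9], [18.4, -21.0], [-19.5, -21.0]]
T0 farbase [[-20.1, -50.1], [18.7, -50.1]] top [[-19.0, -49.2], [17.5, -49.3]]
T2 top [[-19.2, 84.2], [18.0, 83.4], [18.2, 47.2], [-20.1, 47.2]]
tab [[ 94.1 100.7]
 [115.  101.1]]
ptr [[100.3 172.2]]
blk [[ -8.3 173.2]
 [ 12.2 173.4]
 [ 12.1 152.6]
 [ -8.3 152.5]]
```

Rays put the outline centres (rig x, y) at (0.4, 65.7), (-0.1, -0.2) and (-0.2, -66). The tiles are at about (-0.8, 65.5), (-0.5, -2.7) and (-0.7, -68.7). Tiles 1 and 0 sit about 2.5 mm low, so I'll regrip and trim both.

```bash
python3 - <<'E'
from h import *
plan(rig(0,-2.5,95),down(YAW))
E
```

```text
t 11.95 rot [-0.04 -0.18  0.11]  shift(after rot, tool) [138.7   0.4  43.9]  shift(now tool) [138.5   0.7  44.4] F [-0.1 -0.9 -2. ] w 74.9
```

Call:
send_rows(grip=[75,75,75,75,75,75,75], xyz=[[10,0,22],[30,0,22],[35,0,0],[30,0,0],[20,0,0],[0,0,0],[0,0,0]], rot=[[0,0,0],[0,0,0],[0,0,0],[0,0,0],[0,0,0],[0,0,0],[0,0,0]])

```text
time: 12.65
tool_pos: [503.4, 17.6, 97.0]
eef_rot: [-1.295, 1.558, 3.049]
wrist_force: [-0.9, -0.1, 0.6]
grip_width: 75.1
```

```bash
python3 - <<'E'
from h import *
plan(rig(0,-2.5,95),down(YAW))
E
```

```text
t 12.65 rot [-0.59  0.19  0.69]  shift(after rot, tool) [  2.    3.7 -11.4]  shift(now tool) [  1.9   3.6 -11.4] F [-0.9 -0.1  0.6] w 75.1
```

Call:
send_rows(grip=[75,75,75], xyz=[[1,3.6,-11.4],[0,0,0],[0,0,0]], rot=[[-0.5,0.2,0.6],[0,0,0],[0,0,0]])

```text
time: 12.95
tool_pos: [512.6, 27.0, 98.7]
eef_rot: [2.088, 1.567, 0.158]
wrist_force: [0.2, 0.3, -0.6]
grip_width: 74.7
```

```bash
python3 - <<'E'
from h import *
plan(rig(0,-2.5,95),down(YAW))
E
```

```text
t 12.95 rot [-0.1  -0.1  -0.18]  shift(after rot, tool) [ 3.7 -1.6  0.7]  shift(now tool) [ 3.7 -1.7  0.7] F [ 0.2  0.3 -0.6] w 74.7
```

Call:
send_rows(grip=[75,60,40,34,34,34,34,34,34,34], xyz=[[4,-1.2,0.7],[0,0,0],[0,0,0],[0,0,0],[0,0,0],[0,0,0],[0,0,0],[0,0,0],[0,0,0],[0,0,0]], rot=[[0,0,0],[0,0,0],[0,0,0],[0,0,0],[0,0,0],[0,0,0],[0,0,0],[0,0,0],[0,0,0],[0,0,0]])

```text
time: 13.95
tool_pos: [512.1, 27.1, 96.6]
eef_rot: [2.008, 1.564, 0.079]
wrist_force: [0.0, -0.9, 0.1]
grip_width: 37.8
```

```bash
python3 - <<'E'
from h import *
plan(rig(0.5,-2.5,95),down(YAW))
E
```

```text
t 13.95 rot [-0.05 -0.17 -0.36]  shift(after rot, tool) [ 1.6 -0.6  0.6]  shift(now tool) [ 1.6 -0.7  0.6] F [ 0.  -0.9  0.1] w 37.8
```

Call:
send_rows(grip=[34,34,34], xyz=[[0,0,-2.5],[0,0,0],[0,0,0]], rot=[[0,0,0],[0,0,0],[0,0,0]])

```text
time: 14.25
tool_pos: [513.1, 29.6, 96.6]
eef_rot: [1.978, 1.564, 0.049]
wrist_force: [-0.4, -0.6, 1.1]
grip_width: 37.9
```

```bash
python3 - <<'E'
from h import *
plan(rig(0,0.6,95),down(YAW))
E
```

```text
t 14.25 rot [-0.05 -0.16 -0.36]  shift(after rot, tool) [ 1.6 -1.2  0.2]  shift(now tool) [ 1.6 -1.2  0.2] F [-0.4 -0.6  1.1] w 37.9
```

Tile 1 has been trimmed. Next I'll release it, lift, go to tile 0 and do the same.

Call:
send_rows(grip=[75,75,75,75,75,75,75,75,75], xyz=[[0,0,0],[0,0,0],[0,0,0],[-30,0,0],[0,0,33],[0,0,33],[15,0,0],[13,0,0],[0,0,0]], rot=[[0,0,0],[0,0,0],[0,0,0],[0,0,0],[0,0,0],[0,0,0],[0,0,0],[0,0,0],[0,0,0]])

```text
time: 15.15
tool_pos: [489.5, -32.8, 97.5]
eef_rot: [2.021, 1.563, 0.093]
wrist_force: [-0.6, 0.1, -0.2]
grip_width: 75.0
```

```bash
python3 - <<'E'
from h import *
plan(rig(0,-68.5,95),down(YAW))
E
```

```text
t 15.15 rot [ 0.02 -0.18 -0.38]  shift(after rot, tool) [ 2.5 -1.   2.5]  shift(now tool) [ 2.5 -1.   2.5] F [-0.6  0.1 -0.2] w 75.0
```

Call:
send_rows(grip=[75,60,40,34,34,34,34,34,34,34], xyz=[[2.5,-0.5,2.5],[0,0,0],[0,0,0],[0,0,0],[0,0,0],[0,0,0],[0,0,0],[0,0,0],[0,0,0],[0,0,0]], rot=[[0,0,-0.4],[0,0,0],[0,0,0],[0,0,0],[0,0,0],[0,0,0],[0,0,0],[0,0,0],[0,0,0],[0,0,0]])

```text
time: 16.15
tool_pos: [488.6, -32.5, 94.3]
eef_rot: [-2.512, 1.566, 1.847]
wrist_force: [-0.0, 0.7, -0.5]
grip_width: 38.0
```

Call:
send_rows(grip=[34,34,34,75,75,75,75,75,75,75,75,75,75], xyz=[[0,0,-2.5],[0,0,0],[0,0,0],[0,0,0],[0,0,0],[0,0,0],[-40,0,0],[-40,0,-20],[-40,0,-50],[-20,0,-50],[0,0,-10],[0,0,0],[0,0,0]], rot=[[0,0,0],[0,0,0],[0,0,0],[0,0,0],[0,0,0],[0,0,0],[0,0,0],[0,0,0],[0,0,0],[0,0,0],[0,0,0],[0,0,0],[0,0,0]])

```text
time: 17.45
tool_pos: [530.5, 80.8, 228.0]
eef_rot: [-2.162, 1.565, 2.194]
wrist_force: [0.1, 0.9, -0.1]
grip_width: 74.7
```

```bash
python3 - <<'E'
from h import *
pic,d,P,R=wgrab('5'); tops(pic,d,P,R,YAW,ORG); print(P.round(1))
i=cv2.resize(cv2.imread('pics/w_5.png')[0:450,300:620],None,fx=2.4,fy=1.333,interpolation=cv2.INTER_CUBIC)
cv2.imwrite('pics/c5.png',i)
E
```

```text
tile px [258. 281.] (491.8, -20.0) [15.  36.3] ang 69.7 rig [ -1.4 -53.1] rel ang 0.2 z 22.9
tile px [261. 236.] (513.2, 30.7) [37.  36.9] ang 69.6 rig [0.9 1.9] rel ang 0.1 z 22.9
tile px [259. 176.] (534.4, 91.8) [37.3 37.3] ang 68.8 rig [-0.6 66.5] rel ang -0.7 z 22.9
[530.5  80.8 228. ]
```

View pics/c5.png

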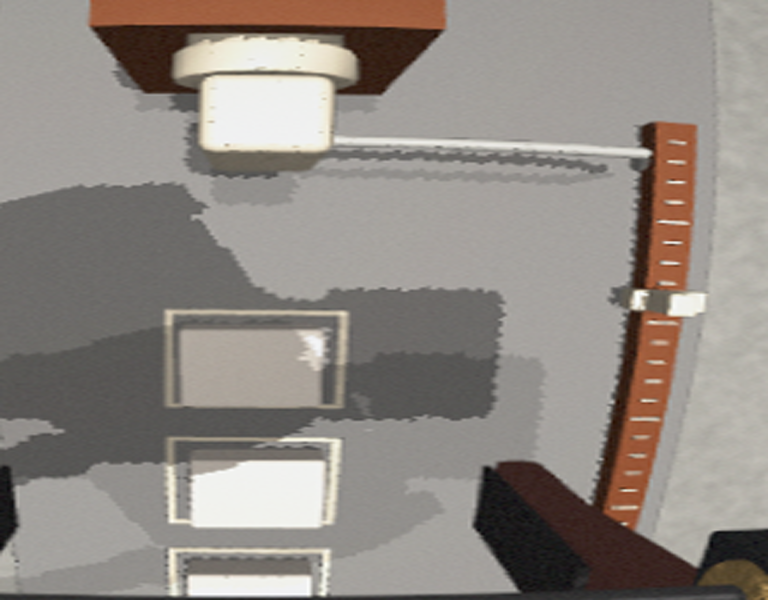

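```bash
python3 - <<'E'
from h import *
z=np.load('w_5.npz'); P,R=z['P'],z['R']
Rr=np.array([[np.cos(YAW),np.sin(YAW)],[-np.sin(YAW),np.cos(YAW)]])
def f(pts,zz):
    px=(np.array(pts,float)/[2.4,1.3333]+[300,0])*.64-.18
    return ((wray(P,R,px,zz)[:,:2]-ORG)@Rr.T).round(1).tolist()
print('O2',f([(168,313),(346,314),(343,405),(169,406)],6))
print('O1',f([(170,440),(338,441),(331,521),(170,521)],6))
print('O0',f([(172,550),(327,551)],6))
print('T1 farbase',f([(191,449),(326,449)],6),'top',f([(190,460),(324,460),(322,527),(191,527)],24))
print('T0 farbase',f([(186,561),(315,561)],6),'top',f([(187,575),(312,575)],24))
print('T2 top',f([(179,329),(323,329),(321,405),(180,406)],24))
print('tab',f([(630,301)],40),'ptr',f([(650,152)],32),f([(650,158)],32))
print('blk top',f([(200,78),(334,78),(334,146),(201,146)],130))
E
```

```text
O2 [[-23.6, 89.8], [25.2, 89.4], [25.3, 42.7], [-24.0, 42.1]]
O1 [[-24.1, 23.7], [24.4, 23.3], [23.6, -23.2], [-25.2, -23.3]]
O0 [[-25.1, -41.6], [23.0, -42.1]]
T1 farbase [[-18.1, 18.8], [21.0, 18.8]] top [[-17.5, 19.6], [19.3, 19.6], [19.7, -17.5], [-17.8, -17.6]]
T0 farbase [[-20.9, -48.7], [19.4, -48.6]] top [[-19.6, -46.9], [17.6, -46.8]]
T2 top [[-19.5, 84.6], [17.8, 84.7], [17.8, 47.9], [-19.7, 47.3]]
tab [[94.3, 101.5]] ptr [[100.6, 170.7]] [[100.6, 167.8]]
blk top [[-9.0, 175.2], [12.2, 175.3], [12.1, 154.9], [-8.9, 154.8]]
```

Tile 1 is now at (1.2, 0.6), so it sits about 1.5 mm out of line sideways. I'll do one more trim in x.

```bash
python3 - <<'E'
from h import *
plan(rig(0.5,0.3,95),down(YAW))
E
```

```text
t 17.50 rot [ 0.03 -0.18  0.34]  shift(after rot, tool) [132.5   1.   54.2]  shift(now tool) [132.3   1.7  54.6] F [ 0.4 -0.  -0.7] w 74.9
```

Call:
send_rows(grip=[75,75,75,75,75,75,75], xyz=[[10,1,24],[20,1,24],[35,0,0],[35,0,0],[20,0,0],[0,0,0],[0,0,0]], rot=[[0,0,0],[0,0,0],[0,0,0],[0,0,0],[0,0,0],[0,0,0],[0,0,0]])

```text
time: 18.2
tool_pos: [508.4, 24.4, 97.4]
eef_rot: [-1.371, 1.557, 2.973]
wrist_force: [-0.1, -0.2, 0.4]
grip_width: 74.8
```

```bash
python3 - <<'E'
from h import *
plan(rig(0.5,0.3,95),down(YAW))
E
```

```text
t 18.20 rot [-0.61  0.16  0.8 ]  shift(after rot, tool) [ 2.4  1.8 -6. ]  shift(now tool) [ 2.4  1.8 -6.1] F [-0.1 -0.2  0.4] w 74.8
```

Call:
send_rows(grip=[75,75,60,40,34,34,34,34,34], xyz=[[2.4,1.8,-6],[0,0,0],[0,0,0],[0,0,0],[0,0,0],[0,0,0],[0,0,0],[0,0,0],[0,0,0]], rot=[[-0.5,0.2,0.7],[0,0,0],[0,0,0],[0,0,0],[0,0,0],[0,0,0],[0,0,0],[0,0,0],[0,0,0]])

```text
time: 19.1
tool_pos: [514.8, 29.4, 100.3]
eef_rot: [2.054, 1.563, 0.124]
wrist_force: [0.1, 0.0, 0.7]
grip_width: 37.7
```

```bash
python3 - <<'E'
from h import *
plan(rig(-0.3,0.3,95),down(YAW))
E
```

```text
t 19.10 rot [-0.08 -0.21 -0.4 ]  shift(after rot, tool) [ 5.3 -3.2  0.9]  shift(now tool) [ 5.3 -3.2  0.9] F [0.1 0.  0.7] w 37.7
```

Call:
send_rows(grip=[34,34,34], xyz=[[0,-3.2,0.5],[0,0,0],[0,0,0]], rot=[[0,0,0],[0,0,0],[0,0,0]])

```text
time: 19.4
tool_pos: [511.3, 30.1, 100.3]
eef_rot: [2.052, 1.563, 0.122]
wrist_force: [0.1, -0.3, -0.3]
grip_width: 37.2
```

```bash
python3 - <<'E'
from h import *
plan(rig(-0.3,0.3,95),down(YAW))
E
```

```text
t 19.40 rot [-0.08 -0.21 -0.4 ]  shift(after rot, tool) [5.3 0.3 0.3]  shift(now tool) [5.3 0.3 0.3] F [ 0.1 -0.3 -0.3] w 37.2
```

Call:
send_rows(grip=[75,75,75,75,75,75,75,75,75,75,75,75], xyz=[[0,0,0],[0,0,0],[0,0,0],[-45,0,0],[-45,0,0],[-40,0,-20],[0,0,-40],[0,0,-40],[0,0,-40],[0,0,-20],[0,0,0],[0,0,0]], rot=[[0,0,0],[0,0,0],[0,0,0],[0,0,0],[0,0,0],[0,0,0],[0,0,0],[0,0,0],[0,0,0],[0,0,0],[0,0,0],[0,0,0]])

```text
time: 20.6
tool_pos: [568.1, 184.3, 235.1]
eef_rot: [2.219, 1.564, 0.286]
wrist_force: [0.1, -1.1, 0.2]
grip_width: 74.9
```

```bash
python3 - <<'E'
from h import *
pic,d,P,R=wgrab('6'); tops(pic,d,P,R,YAW,ORG); plan(rig(1.6,165,168),down(np.radians(-21)))
W=wcloud(d,P,R); h=cv2.cvtColor(pic,cv2.COLOR_RGB2HSV)
Rr=np.array([[np.cos(YAW),np.sin(YAW)],[-np.sin(YAW),np.cos(YAW)]])
q=(W[...,:2]-ORG)@Rr.T; m=(W[...,2]>124)&(W[...,2]<136)&(d>0)&(abs(q[...,0])<30)&(abs(q[...,1]-165)<30)
print('blk',m.sum(),q[m].min(0),q[m].max(0),q[m].mean(0),np.median(W[m][:,2]))
m=(W[...,2]>33)&(W[...,2]<46)&(d>0)&(abs(q[...,0]-110)<20)&(abs(q[...,1]-101)<25); print('tab',m.sum(),q[m].min(0),q[m].max(0),np.median(W[m][:,2]))
E
```

```text
tile px [257. 269.] (534.0, 93.2) [37.2 37.4] ang 69.0 rig [-1.5 67.7] rel ang -0.5 z 22.8
t 20.65 rot [ 0.23 -0.25 -0.3 ]  shift(after rot, tool) [67.1  3.  -0.4]  shift(now tool) [67.1  2.7 -0.1] F [ 0.1 -0.1  0.6] w 74.9
blk 1071 [ -9.60318847 153.62659675] [ 12.55655671 177.54972078] [  1.34255966 166.65925289] 128.5379216341627
tab 77 [105.13830037  95.89919054] [113.43480405 106.02851124] 38.434896691202795
```

Call:
send_rows(grip=[75,75,75,75,75], xyz=[[15,2.5,0],[15,0,0],[15,0,0],[0,0,0],[0,0,0]], rot=[[0.2,0,-0.3],[0,0,0],[0,0,0],[0,0,0],[0,0,0]])

```text
time: 21.15
tool_pos: [569.5, 178.8, 184.3]
eef_rot: [-2.152, 1.568, 2.189]
wrist_force: [-0.3, -0.5, -0.1]
grip_width: 75.1
```

```bash
python3 - <<'E'
from h import *
plan(rig(1.5,165.5,168),down(np.radians(-21)))
E
```

```text
t 21.15 rot [-0.29 -0.1   0.15]  shift(after rot, tool) [16.3 -0.4 -5.2]  shift(now tool) [16.3 -0.4 -5.2] F [-0.3 -0.5 -0.1] w 75.1
```

Call:
send_rows(grip=[75,75,75], xyz=[[8,-0.4,-5.5],[6,0,0],[0,0,0]], rot=[[-0.3,0,0.1],[0,0,0],[0,0,0]])

```text
time: 21.45
tool_pos: [571.4, 184.4, 169.6]
eef_rot: [-3.102, 1.569, 1.244]
wrist_force: [0.2, -0.5, 0.0]
grip_width: 75.1
```

```bash
python3 - <<'E'
from h import *
plan(rig(1.5,165.5,168),down(np.radians(-21)))
E
```

```text
t 21.45 rot [ 0.03 -0.13  0.01]  shift(after rot, tool) [ 1.6 -0.1  0.7]  shift(now tool) [ 1.6 -0.1  0.7] F [ 0.2 -0.5  0. ] w 75.1
```

Now close firmly on the block.

Call:
send_rows(grip=[60,40,25,18,18,18,18,18,18,18], xyz=[[0,0,0],[0,0,0],[0,0,0],[0,0,0],[0,0,0],[0,0,0],[0,0,0],[0,0,0],[0,0,0],[0,0,0]], rot=[[0,0,0],[0,0,0],[0,0,0],[0,0,0],[0,0,0],[0,0,0],[0,0,0],[0,0,0],[0,0,0],[0,0,0]], newtons=45)

```text
time: 22.45
tool_pos: [572.1, 184.8, 171.3]
eef_rot: [2.698, 1.566, 0.761]
wrist_force: [1.1, -1.1, -0.7]
grip_width: 21.8
```

```bash
python3 - <<'E'
from h import *
plan(rig(1.5,165.5,168),down(np.radians(-21)))
E
```

```text
t 22.45 rot [-0.   -0.24 -0.11]  shift(after rot, tool) [ 3.3 -0.6  1.3]  shift(now tool) [ 3.3 -0.6  1.3] F [ 1.1 -1.1 -0.7] w 21.8
```

Call:
send_rows(grip=[18,18,18,18,18,18], xyz=[[0,0,10],[0,0,10],[0,0,10],[0,0,10],[0,0,10],[0,0,0]], rot=[[0,0,0],[0,0,0],[0,0,0],[0,0,0],[0,0,0],[0,0,0]])

```text
time: 23.05
tool_pos: [553.6, 137.4, 171.3]
eef_rot: [2.835, 1.559, 0.899]
wrist_force: [4.3, 3.2, -1.2]
grip_width: 22.1
```

```bash
python3 - <<'E'
from h import *
plan(rig(0.7,101.5,171),down(np.radians(-21)))
E
```

```text
t 23.05 rot [ 0.08 -0.64 -0.2 ]  shift(after rot, tool) [ 0.3 -0.6 14.5]  shift(now tool) [ 0.2 -0.6 14.5] F [ 4.3  3.2 -1.2] w 22.1
```

Call:
send_rows(grip=[18,18,18,18], xyz=[[0,-0.3,7],[0,-0.3,7],[0,0,0],[0,0,0]], rot=[[0,0,0],[0,0,0],[0,0,0],[0,0,0]])

```text
time: 23.45
tool_pos: [548.6, 124.9, 171.3]
eef_rot: [2.81, 1.553, 0.874]
wrist_force: [6.1, 4.1, -0.9]
grip_width: 21.8
```

```bash
python3 - <<'E'
from h import *
pic,d,P,R=wgrab('7'); plan(rig(0.7,101.5,171),down(np.radians(-21)))
i=cv2.imread('pics/w_7.png'); cv2.imwrite('pics/c7.png',i)
p,_=grab('scene'); q=proj('scene',rig(100,101,30)).astype(int); print(q)
c=cv2.resize(p[q[1]-50:q[1]+50,q[0]-50:q[0]+50,::-1],(600,600),interpolation=cv2.INTER_CUBIC)
cv2.imwrite('pics/c7.png',np.hstack([i[:, 200:800][:600],])); cv2.imwrite('pics/s7.png',c)
E
```

```text
t 23.50 rot [ 0.08 -0.97 -0.33]  shift(after rot, tool) [ 0.3 -0.3  1.1]  shift(now tool) [ 0.3 -0.3  1.1] F [ 5.5  4.1 -1.1] w 22.2
[325 215]
```

View pics/w_7.png

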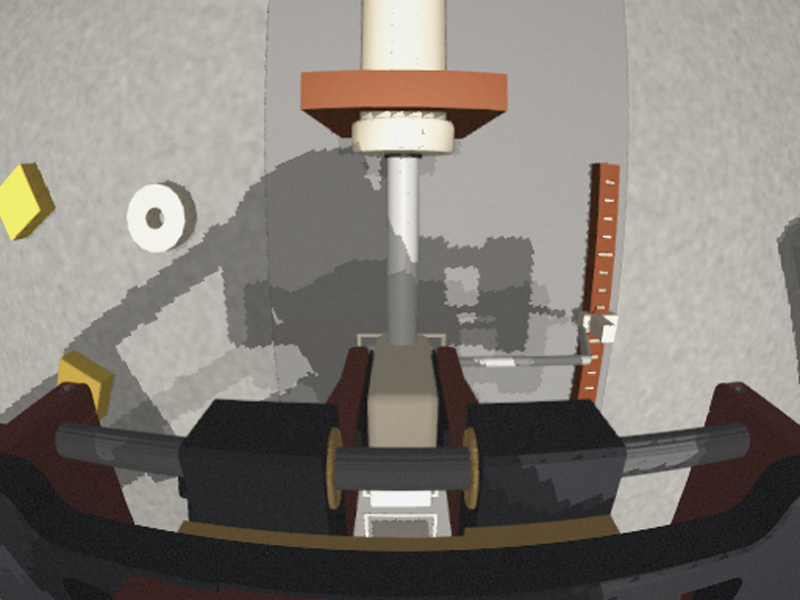

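View pics/s7.png

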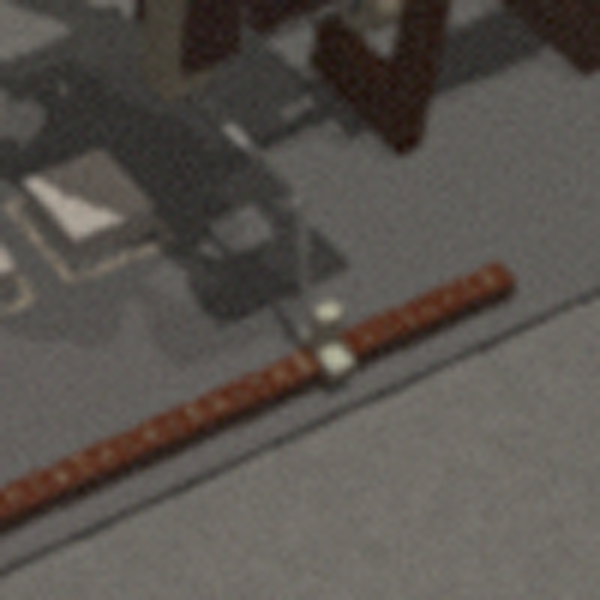

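The block is gripped at (402,400). The pointer leg runs from its bend at (590,360) down to about (584,320), right beside the tab at (598,325). I'll take one zoomed crop.

```bash
python3 - <<'E'
from h import *
z=np.load('w_7.npz'); i=z['p'][190:250,350:410,::-1]; cv2.imwrite('pics/c8.png',cv2.resize(i,(600,600),interpolation=cv2.INTER_NEAREST))
E
```

```text
(no output)
```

View pics/c8.png

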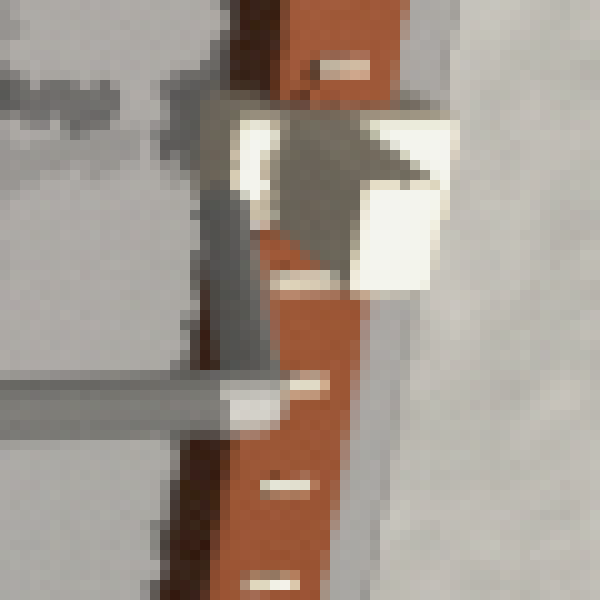

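```bash
python3 - <<'E'
from h import *
z=np.load('w_7.npz'); P,R,d=z['P'],z['R'],z['d']; Y=np.radians(-20.9)
Rr=np.array([[np.cos(Y),np.sin(Y)],[-np.sin(Y),np.cos(Y)]])
def f(pts,zz): return ((wray(P,R,np.array(pts,float)/10+[349.5,189.5],zz)[:,:2]-ORG)@Rr.T).round(1).tolist()
print('tip z32',f([(225,187),(220,195),(235,187)],32),'bend z74',f([(252,378),(252,404),(252,430)],74))
print('tabtop z40',f([(358,185),(440,185),(430,290),(352,290)],40))
print('tab side base z18',f([(360,125),(455,125)],20),f([(235,120),(280,120)],20))
W=wcloud(d,P,R); q=(W[...,:2]-ORG)@Rr.T
for v in range(200,222,2): print(v,[(int(u),*q[v,u].round(0).astype(int),int(W[v,u,2])) for u in (371,375,380,384,388,392)])
E
```

```text
tip z32 [[95.1, 103.5], [94.8, 102.8], [96.1, 103.5]] bend z74 [[80.7, 103.5], [81.0, 101.5], [81.3, 99.6]]
tabtop z40 [[103.7, 106.1], [111.3, 106.0], [111.7, 96.9], [104.3, 97.1]]
tab side base z18 [[112.9, 105.1], [122.6, 105.0]] [[100.6, 105.7], [105.0, 105.6]]
200 [(371, np.int64(102), np.int64(105), 12), (375, np.int64(104), np.int64(106), 15), (380, np.int64(109), np.int64(106), 16), (384, np.int64(113), np.int64(106), 16), (388, np.int64(117), np.int64(106), 16), (392, np.int64(120), np.int64(106), 18)]
202 [(371, np.int64(101), np.int64(104), 14), (375, np.int64(102), np.int64(105), 20), (380, np.int64(106), np.int64(106), 23), (384, np.int64(110), np.int64(106), 23), (388, np.int64(115), np.int64(105), 20), (392, np.int64(119), np.int64(106), 21)]
204 [(371, np.int64(-1), np.int64(176), 253), (375, np.int64(103), np.int64(103), 20), (380, np.int64(105), np.int64(105), 26), (384, np.int64(107), np.int64(106), 29), (388, np.int64(111), np.int64(106), 28), (392, np.int64(120), np.int64(103), 19)]
206 [(371, np.int64(101), np.int64(100), 16), (375, np.int64(103), np.int64(102),
[... 1198 characters left out ...]
(103), 48), (375, np.int64(90), np.int64(103), 50), (380, np.int64(111), np.int64(91), 17), (384, np.int64(105), np.int64(98), 37), (388, np.int64(108), np.int64(99), 38), (392, np.int64(111), np.int64(99), 39)]
218 [(371, np.int64(87), np.int64(102), 51), (375, np.int64(89), np.int64(103), 54), (380, np.int64(112), np.int64(89), 15), (384, np.int64(105), np.int64(96), 37), (388, np.int64(108), np.int64(97), 39), (392, np.int64(111), np.int64(97), 39)]
220 [(371, np.int64(85), np.int64(102), 55), (375, np.int64(86), np.int64(104), 61), (380, np.int64(111), np.int64(88), 18), (384, np.int64(115), np.int64(87), 16), (388, np.int64(126), np.int64(82), 4), (392, np.int64(133), np.int64(80), -1)]
```

Tab spans y 96.9–106.0 (centre about 101.5) and the pointer is at about 101.5–102.8. I'll add a slight extra pull to cover creep, then re-measure.

Call:
send_rows(grip=[18], xyz=[[0,0,1]], rot=[[0,0,0]])

```text
time: 23.65
tool_pos: [548.4, 124.5, 171.3]
eef_rot: [2.825, 1.551, 0.89]
wrist_force: [5.9, 5.0, -0.7]
grip_width: 21.9
```

```bash
python3 - <<'E'
from h import *
Y=np.radians(-20.9); Rr=np.array([[np.cos(Y),np.sin(Y)],[-np.sin(Y),np.cos(Y)]])
for k in range(3):
    pic,d,P,R=wgrab('9%d'%k); plan(rig(0.7,101.5,171),down(np.radians(-21)))
    W=wcloud(d,P,R); q=(W[...,:2]-ORG)@Rr.T; z=W[...,2]
    w=(z>30)&(z<70)&(q[...,0]>80)&(q[...,0]<97)&(abs(q[...,1]-101)<8)
    h=(z>68)&(z<82)&(q[...,0]>35)&(q[...,0]<78)&(abs(q[...,1]-101)<12)
    t=(z>36)&(z<42)&(q[...,0]>102)&(q[...,0]<114)&(abs(q[...,1]-101)<12)
    print('leg',w.sum(),np.percentile(q[w][:,1],[10,50,90]).round(1),'wire',np.percentile(q[h][:,1],[5,50,95]).round(1),'tab',np.percentile(q[t][:,1],[2,50,98]).round(1))
i=pic[190:250,350:410,::-1]; cv2.imwrite('pics/c9.png',cv2.resize(i,(600,600),interpolation=cv2.INTER_NEAREST))
E
```

```text
t 23.70 rot [ 0.1  -1.06 -0.35]  shift(after rot, tool) [ 0.3 -0.4  0.5]  shift(now tool) [ 0.3 -0.4  0.5] F [ 5.4  4.3 -2. ] w 21.8
leg 97 [101.7 102.7 103.3] wire [ 99.4 101.9 103.5] tab [ 96.9 101.3 105.8]
t 23.75 rot [ 0.1  -1.05 -0.34]  shift(after rot, tool) [ 0.3 -0.3  0.5]  shift(now tool) [ 0.3 -0.3  0.5] F [ 5.1  4.4 -2. ] w 21.7
leg 98 [101.8 102.6 103.2] wire [ 99.4 101.8 103.3] tab [ 96.5 101.2 106. ]
t 23.80 rot [ 0.1  -1.04 -0.34]  shift(after rot, tool) [ 0.3 -0.3  0.5]  shift(now tool) [ 0.3 -0.3  0.5] F [ 5.7  4.5 -0.9] w 22.2
leg 98 [101.8 102.6 103.3] wire [ 99.4 101.8 103.4] tab [ 96.6 101.6 105.9]
```

View pics/c9.png

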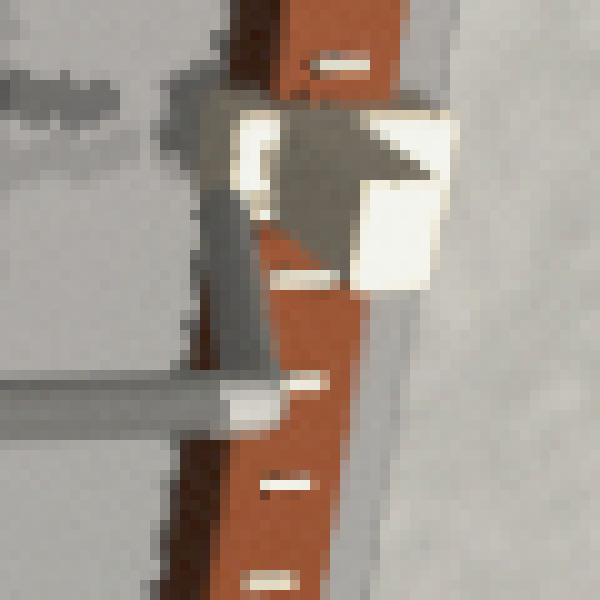

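Pointer and tab agree to about 0.5 mm and the reading is steady. One last check of the tiles from the scene camera, then hand in.

```bash
python3 - <<'E'
from h import *
Y=np.radians(-20.9); Rr=np.array([[np.cos(Y),np.sin(Y)],[-np.sin(Y),np.cos(Y)]])
for n in('scene','side'):
    p,d=grab(n); h=cv2.cvtColor(p,cv2.COLOR_RGB2HSV); P=cloud(n,d); q=(P[...,:2]-ORG)@Rr.T
    m=((P[...,2]>18)&(P[...,2]<30)&(h[...,1]<60)&(abs(q[...,0])<32)&(abs(q[...,1])<95)).astype(np.uint8)
    k,l,s,c=cv2.connectedComponentsWithStats(m)
    for i in range(1,k):
        if s[i,4]>30: a=q[l==i]; print(n,s[i,4],((np.percentile(a,3,axis=0)+np.percentile(a,97,axis=0))/2).round(1),np.ptp(a,axis=0).round(0),np.median(P[l==i][:,2]).round(1))
z=np.load('w_92.npz'); tops(z['p'],z['d'],z['P'],z['R'],Y,ORG)
E
```

```text
scene 208 [ 2.2 63.9] [41. 39.] 24.3
scene 217 [ 2.7 -2. ] [41. 38.] 23.8
scene 235 [  2.7 -67.7] [42. 39.] 24.0
side 146 [ -3.4 -66.7] [41. 37.] 24.8
side 167 [-2.9 -0.8] [39. 38.] 24.2
side 175 [-3.7 65. ] [39. 38.] 24.7
```

```bash
python3 -c "
from cell import manip
print(manip.hand_in())"
```

```text
the job is handed in; nothing more can be done
None
```

The job is handed in at about 24 s of robot time. All three tiles are in their outlines, and the arm is held out with its pointer level with the tab.

- **Tiles:** I gripped each white tile lightly, turned it square and slid it into its outline. I then trimmed the middle tile and the one farthest from the barrel by a few millimetres. The last scene and side views show a row straight to about 0.8 mm at 65.7–65.9 mm pitch, with the tiles flat (tops about 24 mm high).
- **Needle arm:** With the row done, I gripped the ivory block at 45 N and pulled the arm out about 64 mm. In three last wrist-camera readings the tab's middle was at 101.2–101.6 mm along the row. The pointer wire read 101.8–101.9 mm and its leg surface 102.6–102.7 mm, and these did not change between readings.
- **Checks that disagreed:** The scene and side cameras differ by about 6 mm across the row, which is calibration error. For the tiles' place inside the outlines I therefore relied on the wrist view, which put each within about 1.5 mm of its outline's centre. The middle tile's last trim was checked from the gripper position and those two views only, not with another wrist view. The tool was tilted about 1° under the spring load.
- **Bystanders:** No move went near the torch, vial, thumb nut or yellow look-alikes, and the tab did not move within measuring error.

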